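# Hang a box frame on the display carousel of a picture-frame stall

### The arm

A 7-joint arm with a two-finger parallel gripper is mounted at the origin on the work surface. World frame = base frame: x ahead of the robot, y to its left, z up, the work surface at z = 0. Lengths are in m, angles in rad, forces in N, time in s.
With the tool pointing down it reaches from about 0.425 to 0.925 m from the base axis. Payload 6.8 kg.
Tool frame: the origin (TCP) lies midway between the tips of the shut fingers; the grasp point (between the pads) lies 19 mm behind it; y points along the fingers, z is the direction in which the jaws open and shut, and the axes are right-handed (so a half turn about y gives the same grasp; the last joint's range is limited). The gripper opens to 85 mm and grips with 20 to 120 N. Pads are 22 mm wide; open, the fingers measure 114 mm over their backs; the gripper's body (76 mm by 85 mm) begins 54 mm behind the grasp point. The pads swing forward as they close: fully open they stand 13 mm farther back than shut.
Start: joints at [-1.275, 0.477, 0.022, 1.555, -0.011, 1.109, -0.083], TCP at [0.265, 0.621, 0.231] pointing down, gripper open.
Joint ranges: [-2.96, 2.96], [-0.34, 2.1], [-1.41, 1.46], [0.24, 2.44], [-1.37, 4.51], [0.17, 1.92], [-2.96, 2.96]. Speed limits (rad/s): [2.39, 2.39, 3.14, 3.14, 3.14, 3.14, 3.14].

### API

Orientations are given as a unit quaternion [w, x, y, z].
In Python, from station import bot gives the robot as it stands. The module is installed in compiled form; this text tells all that it offers.
- The arm moves only by the shell command python3 -m crank 'ROWS' [FORCE]. ROWS is JSON, a list of rows, each an object with "linear": the shift along the tool's x, y, z in m, a list of three; "dr": the turn, a rotation vector about the tool's x, y, z in degrees, a list of three; "hand": the gripper command: -1 is shut, 1 is fully open, values between are in proportion. A call has 1 to 10 rows; each row is the pose to reach, as a shift and turn from the pose commanded when the call began, along the tool's axes at that moment; what a row does not reach only later rows make up. A row lasts 1/12 s, in which the tool goes at most 41.7 mm and 7.16 degrees, less where a joint would pass 70% of its speed; a pose out of reach is approached as far as the arm can. A call with a gripper value outside its range is refused whole. The fingers move at their own pace and stop on an object; FORCE is the grip in N (left out, the last holds). Time passes only in rows, so rows that repeat a pose let the fingers close. It gives the time, the measured TCP pose, the force and the opening at its end, in the units of the state.
- bot.get_obs(): the state, without advancing time (a new reading comes with each control period).
- bot.read_camera(name): name is "scene" or "side" or "wrist"; returns the picture (480x640x3 uint8, blue, green, red); there is no depth.
- bot.camera_params(name): a dict with "K" (3x3 intrinsics, pixels), "k1" (the pictures are not rectified: a ray, as slopes to the right and down, at radius r is drawn at 1 + k1 r^2 times it, then the intrinsics apply), "R" (3x3) and "t" (3): a world point X has camera coordinates R X + t; the wrist camera has in their place "hand_eye" (4x4, takes a point from camera to tool coordinates, whose origin is the TCP and whose axes are the tool frame's). Camera axes: x right, y down, z forward; pixel columns grow to the right and rows downward; lengths in m; the calibration is good to about 2 mm. A picture is of the moment at which its call begins: read the wrist's pose just before it. camera_params takes no time and is no camera call.
- bot.hand_in(): hands the job in, once; it reports no verdict.
Trained networks look in the newest picture that a camera, given by its name, has taken for a name from the list of things; names that differ only in an ending like _2 or _b are one class to them, and where a whole thing is asked for, a point or a joint stands for the part that bears it (a point fixed in the world has none). Each returns a list of dicts, best first, with "score" (0 to 1); they miss things now and then, are a little off and sometimes report something else, mostly with a low value. They report only what shows in the picture. A call takes as long as a camera call. They do not tell look-alikes from the thing itself.
- bot.search_frame(camera, target): "extent" ([left, top, right, bottom] in pixels, round what is visible of it).
- bot.cut_out(camera, target): "pixels" (480x640 bool, what is visible of it) and "extent" ([left, top, right, bottom] in pixels, round what is visible of it).
- bot.place_of(camera, target): "xy" ([column, row] in pixels: a listed point, or the origin of a listed thing).
The state is a dict: "t": time; "q": joint angles; "joint_vel": joint speeds; "joint_torque": joint torques, N m; "eef_pos": TCP position; "tool_rot": TCP orientation; "contact_force": force on the tool from outside, world axes, zero at the start; "torque": the same for the moment, N m; "gripper_width": opening from 0.0 (shut) to 1.0 (fully open).
Only numpy, scipy, OpenCV 4.12 (cv2) and the standard library are available. Lean on these libraries where they do the work, as an engineer would, in place of code of your own. Each camera call takes 0.05 s, during which the arm holds its last target. There are 200 camera calls.

### The job

Turn the display carousel on the counter until its one empty hook points out over the yellow arrow on the foot. Then hang the green box frame on that hook by the opening under its white grip, so that it hangs straight and squarely, a picture facing outward, and let it go. Leave the walnut-brown box frame standing where it is.

Things in the scene. Friction and masses are not known exactly. Their poses are not given: they have to be found in the camera images.
- green_frame: Loose green box frame, 0.25 kg: body 80 wide (y), 40 deep (x), 80 high; its two picture faces (+x, -x) are alike, either may face outward. Above, an opening 50 wide, 56 high, through along x, between two wires (6 thick, at y -28 and 28); over it a white wooden grip 44 wide (y), 20 deep, 136 to 172 above the origin (lowest 6 mm 62 wide), which rests on the hook when hung. Origin: centre of underside.
- walnut_frame: Dark brown walnut box frame of the same shape and size, also standing loose on the counter; leave it alone. Origin and axes as for the green one.
- carousel (a joint): Carousel angle about its upright post, rad: 0 with the empty hook over the yellow arrow, growing anticlockwise from above; starts 0.6 to 1.6; light friction (0.15 N m), stays where left. Post 22 thick, white ball top at 236. Its other hooks, 90 degrees apart, hold fixed red, white, blue box frames, heights 58 to 230. Fixed foot: disc 240 wide, 20 high; arrow tongue 10 high, to 188 from the axis.
- hook_seat (a point): Where to hang the frame: top of the empty hook's bar, 194 mm above the counter, 110 out from the carousel axis; turns with it. x: level, inward to the axis (the hook points to -x); y: across the hook; z up. The hook is a level dark steel bar 8 thick out to 145 mm from the axis, then turned up to a white ball 16 thick, 157 from the axis, its top 19 mm above the bar's top.
Things that resemble listed ones, but are neither listed nor needed, are in the scene too. Leave any orange or purple look-alike of the green_frame alone.

How it is judged:
On the way, in this order (a step that is already met when the one before it is completed fails the run):
1. the empty hook is brought over the yellow arrow, within 15 degrees, before the frame is hung (value of joint carousel between -0.26 and 0.26 rad), for 0.2 s.
2. the green frame hangs on that hook (z of green_frame in the frame of hook_seat between -0.146 and -0.126 m and horizontal distance between green_frame and hook_seat below 0.065 m and contact force between green_frame and carousel above 0.5 N), for 0.2 s.
At the end, for the whole second after the job is handed in: The empty hook is over the arrow within 0.26 rad; the green frame hangs on it at rest, origin 126 to 146 mm below the hook seat and within 65 mm of it sideways, upright within 0.3 rad, square to the hook within 0.45 rad; the walnut frame has moved less than 30 mm (all of step 1 and all of step 2 and angle between green_frame's own z axis and vertical below 0.3 rad and angle between the x axis of green_frame and the x axis of hook_seat, either way round below 0.45 rad and linear speed of green_frame below 0.05 m/s and angular speed of green_frame below 0.5 rad/s and distance of walnut_frame from where it was at the start of the episode below 0.03 m); the robot touches nothing.
It fails at once if the walnut frame is knocked over or carried off (distance of walnut_frame from where it was at the start of the episode above 0.03 m or angle between walnut_frame's own z axis and vertical above 0.5 rad).
It also fails if it takes over 64 s, if anything falls off the work surface, if the arm or the gripper's body presses on something with over 40 N, if the wrist force passes 120 N, or if a joint passes its speed limit or range.

## Working session

There is one attempt and no reset: what is moved stays moved. The work goes in short steps, Python scripts to look and compute and a shell command to move; the robot and the scene stay as the last step left them, time stands still between calls to the robot, and variables do not carry over. Pictures are saved under pics/ and viewed, about 8 in all and at most 12, crops included, and the job is handed in when it is done.

```bash
mkdir -p pics
cat > h.py <<'E'
import numpy as np,cv2
from station import bot
from scipy.spatial.transform import Rotation as Ro
def rot(o): q=o['tool_rot']; return Ro.from_quat([q[1],q[2],q[3],q[0]])
def cam(n,o=None):
    p=bot.camera_params(n); K=np.array(p['K']);k1=p['k1']
    if 'R' in p: R=np.array(p['R']);t=np.array(p['t'])
    else:
        o=o or bot.get_obs(); T=np.eye(4);T[:3,:3]=rot(o).as_matrix();T[:3,3]=o['eef_pos']
        C=np.linalg.inv(T@np.array(p['hand_eye'])); R=C[:3,:3];t=C[:3,3]
    return K,k1,R,t
def proj(c,X):
    K,k1,R,t=c; X=np.atleast_2d(X)@R.T+t; s=X[:,:2]/X[:,2:]; s=s*(1+k1*(s**2).sum(1,keepdims=True))
    return s@K[:2,:2].T+K[:2,2]
def ray(c,uv):
    K,k1,R,t=c; d=np.linalg.solve(K,[uv[0],uv[1],1])[:2]; s=d.copy()
    for _ in range(30): s=d/(1+k1*(s@s))
    return -R.T@t, R.T@np.array([*s,1])
def atz(c,uv,z):
    o,d=ray(c,uv); return o+d*(z-o[2])/d[2]
E
python3 - <<'E'
from h import *
o=bot.get_obs();print(o)
for n in ['scene','side']:
    im=bot.read_camera(n);cv2.imwrite(f'pics/{n}0.png',im)
    c=cam(n);print(n,'campos',-c[2].T@c[3], c[2][2])
    for t in ['green_frame','walnut_frame','carousel','hook_seat']:
        print(t,[(np.round(r['xy']),round(r['score'],2),atz(c,r['xy'],.194 if t=='hook_seat' else 0).round(3)) for r in bot.place_of(n,t)],[(np.round(r['extent']),round(r['score'],2)) for r in bot.search_frame(n,t)])
E
```

```text
{'t': 0.0, 'q': array([-1.27508984,  0.47780979,  0.02234868,  1.55642811, -0.01151393,
        1.10928801, -0.08308935]), 'joint_vel': array([-0.00034742, -0.00023646,  0.00107712,  0.00043972,  0.00054186,
       -0.00120623,  0.00041896]), 'joint_torque': array([-2.95011150e-04, -5.96457517e+01,  1.60820983e+00, -2.81184840e+01,
        1.25366074e-02,  9.50599322e-03, -1.98860960e-05]), 'eef_pos': array([0.26500908, 0.62017446, 0.23032924]), 'tool_rot': array([-0.69211149,  0.69337674, -0.1418768 ,  0.14170868]), 'contact_force': array([ 1.08061187, -0.34512417,  0.02966535]), 'torque': array([-0.01933722,  0.02786394, -0.02780183]), 'gripper_width': 0.999196123450845}
scene campos [ 0.94712666 -0.72035414  0.82166764] [-0.39126392  0.61561228 -0.68405707]
green_frame [(array([250., 380.]), 0.96, array([ 0.571, -0.356,  0.   ])), (array([200., 352.]), 0.94, array([ 0.46 , -0.359,  0.   ])), (array([297., 281.]), 0.87, array([ 0.512, -0.125,  0.   ])), (array([314., 341.]), 0.67, array([ 0.62, -0.23,  0.  ])), (array([320., 403.]), 0.64, array([ 0.696, -0.33 ,  0.   ]))] [(array([166., 284., 223., 362.]), 0.92), (array([293., 267., 330., 351.]), 0.91), (array([230., 307., 268., 397.]), 0.86), (array([282., 211., 314., 295.]), 0.81), (array([300., 331., 336., 423.]), 0.63)]
walnut_frame [(array([237., 289.]), 0.89, array([ 0.423, -0.207,  0.   ]))] [(array([214., 221., 260., 310.]), 0.74)]Traceback (most recent call last):
  File "<stdin>", line 7, in <module>
ValueError: it knows: green_frame, hook_seat, walnut_frame
```

Run:
```python
from h import *
for n in ['scene','side']:
    im=bot.read_camera(n);cv2.imwrite(f'pics/{n}0.png',im)
    c=cam(n);print(n,'campos',-c[2].T@c[3], c[2][2])
    for t in ['green_frame','walnut_frame','hook_seat']:
      if n=='side' or t=='hook_seat':
        print(t,[(np.round(r['xy']),round(r['score'],2),atz(c,r['xy'],.194 if t=='hook_seat' else 0).round(3)) for r in bot.place_of(n,t)],[(np.round(r['extent']),round(r['score'],2)) for r in bot.search_frame(n,t)])
```

```text
scene campos [ 0.94712666 -0.72035414  0.82166764] [-0.39126392  0.61561228 -0.68405707]
hook_seat [(array([397., 170.]), 0.74, array([0.618, 0.069, 0.194]))] [(array([361., 104., 507., 233.]), 0.59)]
side campos [ 0.38080118 -0.5827024   0.74501849] [ 0.24238485  0.60721805 -0.75666097]
green_frame [(array([371., 339.]), 0.97, array([ 0.613, -0.225,  0.   ])), (array([313., 445.]), 0.82, array([ 0.453, -0.361,  0.   ])), (array([440., 380.]), 0.82, array([ 0.691, -0.337,  0.   ])), (array([303., 315.]), 0.8, array([ 0.514, -0.134, -0.   ])), (array([376., 418.]), 0.72, array([ 0.562, -0.357,  0.   ]))] [(array([352., 358., 414., 447.]), 0.93), (array([286., 386., 338., 477.]), 0.89), (array([414., 315., 481., 402.]), 0.78), (array([348., 280., 398., 354.]), 0.75), (array([275., 251., 325., 326.]), 0.65)]
walnut_frame [(array([273., 371.]), 0.87, array([ 0.43 , -0.221,  0.   ]))] [(array([254., 305., 287., 396.]), 0.75)]
hook_seat [(array([318., 165.]), 0.96, array([0.608, 0.042, 0.194]))] [(array([225.,  78., 384., 194.]), 0.77)]
```

View pics/scene0.png

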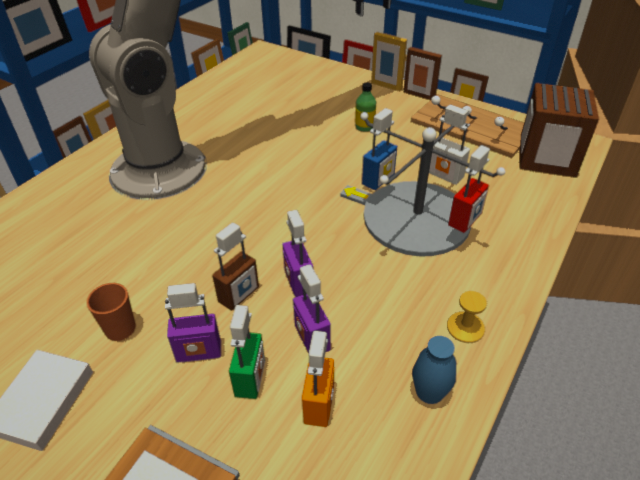

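View pics/side0.png

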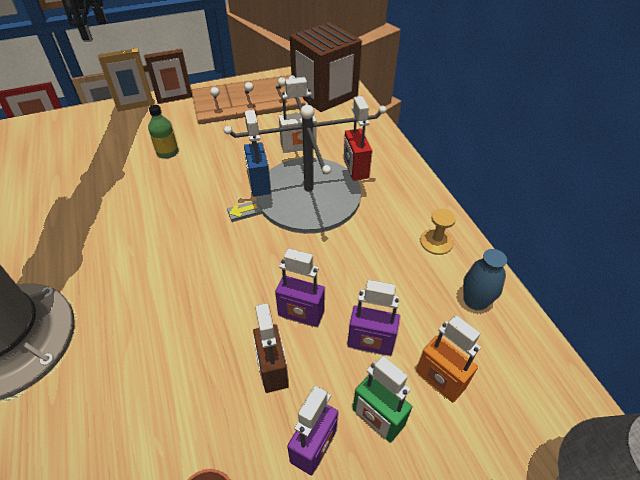

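The green frame stands at about scene (247,365) and side (382,405). The empty hook's ball is at scene (384,180) and side (326,170), and the yellow arrow is at scene (355,194) and side (242,211). Next I'll fit the poses precisely.

```bash
cat > fit.py <<'E'
from h import *
from scipy.optimize import minimize,least_squares
def box(x0,x1,y0,y1,z0,z1): return np.array([[x,y,z] for x in(x0,x1) for y in(y0,y1) for z in(z0,z1)])
G=[box(-.02,.02,-.04,.04,0,.08),box(-.003,.003,-.031,-.025,.08,.137),box(-.003,.003,.025,.031,.08,.137),box(-.01,.01,-.022,.022,.136,.172),box(-.01,.01,-.031,.031,.136,.142)]
def sil(c,p):
    x,y,yaw=p[:3]; z=p[3] if len(p)>3 else 0
    R=Ro.from_euler('z',yaw).as_matrix(); m=np.zeros((480*2,640*2),np.uint8)
    for b in G: cv2.fillConvexPoly(m,cv2.convexHull((proj(c,b@R.T+[x,y,z])*2).round().astype(np.int32)),1)
    return m>0
def fitframe(views,p0):
    def f(p):
        s=0
        for c,m in views:
            r=sil(c,p); s-=(r&m).sum()/max((r|m).sum(),1)
        return s
    best=min((minimize(f,[p0[0],p0[1],w,*p0[2:]],method='Nelder-Mead',options=dict(initial_simplex=[[p0[0],p0[1],w,*p0[2:]]]+[list(np.array([p0[0],p0[1],w,*p0[2:]])+d) for d in np.diag([.01,.01,.3]+[.01]*len(p0[2:]))],xatol=1e-4,fatol=1e-4)) for w in np.arange(4)*np.pi/4),key=lambda r:r.fun)
    return best.x.round(4),-best.fun/len(views)
def up(m): return cv2.resize(m.astype(np.uint8),(1280,960),interpolation=cv2.INTER_NEAREST)>0
def tri(cs,uvs,x0=(.6,.1,.2)):
    r=least_squares(lambda X:np.concatenate([proj(c,X)[0]-u for c,u in zip(cs,uvs)]),x0); return r.x.round(4),r.fun.round(1)
E
python3 - <<'E'
from fit import *
cs={n:cam(n) for n in('scene','side')}
ims={n:bot.read_camera(n) for n in cs}
for t,x in [('green_frame',(.567,-.356)),('walnut_frame',(.427,-.214))]:
    v=[]
    for n in cs:
        u=proj(cs[n],[*x,.05])[0]
        for r in bot.cut_out(n,t):
            e=r['extent']
            if e[0]<u[0]<e[2] and e[1]<u[1]<e[3]: v.append((cs[n],up(r['pixels'])));break
    print(t,len(v),fitframe(v,x))
# arrow
for n in cs:
    h=cv2.cvtColor(ims[n],cv2.COLOR_BGR2HSV); m=cv2.inRange(h,(22,200,150),(34,255,255))
    k,l,s,ce=cv2.connectedComponentsWithStats(m)
    for i in range(1,k):
        if s[i,4]>25: print(n,'yellow',s[i],ce[i].round(1),atz(cs[n],ce[i],.01).round(3))
C=list(cs.values())
print('post ball',tri(C,[(429,134),(307,112)])); print('hook ball',tri(C,[(384,180),(326,170)]))
print('blue ball',tri(C,[(364,119),(228,130)])); print('red ball',tri(C,[(501,171),(382,110)]))
for n in cs: 
    cv2.imwrite(f'pics/c_{n}.png',cv2.resize(ims[n][90:250,200:520] if n=='side' else ims[n][80:260,330:540],None,fx=2.4,fy=2.4,interpolation=cv2.INTER_CUBIC))
o=bot.get_obs();print(rot(o).as_matrix().round(3))
E
```

```text
green_frame 2 (array([ 0.5679, -0.3548,  0.5047]), np.float64(0.9117205986296257))
walnut_frame 2 (array([ 0.4317, -0.2172, -0.1153]), np.float64(0.9000075911263221))
scene yellow [344 187  23  11 110] [353.8 192.2] [0.474 0.169 0.01 ]
scene yellow [460 292  26  20 370] [472.2 301.5] [0.832 0.    0.01 ]
scene yellow [449 316  11  22  97] [453.6 327. ] [ 0.824 -0.075  0.01 ]
scene yellow [473 325  11  16  78] [478.7 333.4] [ 0.869 -0.065  0.01 ]
post ball (array([0.6339, 0.1747, 0.2201]), array([-0.4,  1.1, -0.2, -1.1]))
hook ball (array([0.6155, 0.0191, 0.2001]), array([-0.3,  0.8, -0.1, -0.8]))
blue ball (array([0.4779, 0.1952, 0.1976]), array([ 0.3, -0.7,  0.1,  0.7]))
red ball (array([0.7912, 0.158 , 0.2013]), array([-0.4,  1.2, -0.2, -1.4]))
[[ 0.92  -0.     0.393]
 [-0.393  0.     0.92 ]
 [-0.    -1.     0.   ]]
```

```bash
cat > to.py <<'E'
import sys
from h import *
o=bot.get_obs();R=rot(o);p=np.array(o['eef_pos'])
for a in sys.argv[1:]:
    print(a,'->',R.inv().apply(np.array(eval(a))-p).round(3))
E
python3 -m crank '[{"linear":[0,-0.07,0],"dr":[0,0,0],"hand":-1},{"linear":[0,-0.07,0],"dr":[0,0,0],"hand":-1},{"linear":[0.578,-0.08,-0.378],"dr":[0,0,0],"hand":-1},{"linear":[0.578,-0.08,-0.378],"dr":[0,0,0],"hand":-1},{"linear":[0.578,-0.08,-0.378],"dr":[0,0,0],"hand":-1},{"linear":[0.578,-0.08,-0.378],"dr":[0,0,0],"hand":-1},{"linear":[0.578,-0.08,-0.378],"dr":[0,0,0],"hand":-1},{"linear":[0.578,-0.08,-0.378],"dr":[0,0,0],"hand":-1},{"linear":[0.578,-0.08,-0.378],"dr":[0,0,0],"hand":-1},{"linear":[0.578,-0.08,-0.378],"dr":[0,0,0],"hand":-1}]'
python3 to.py '(.648,.046,.305)'
```

```text
t: 1.88
eef_pos: [0.4508, 0.3415, 0.3065]
tool_rot: [0.693, -0.693, 0.142, -0.142]
contact_force: [0.5, -0.6, -0.0]
gripper_width: 0.002
(.648,.046,.305) -> [ 0.297  0.001 -0.194]
```

```bash
python3 -m crank '[{"linear":[0.297,0,-0.194],"dr":[0,0,0],"hand":-1},{"linear":[0.297,0,-0.194],"dr":[0,0,0],"hand":-1},{"linear":[0.297,0,-0.194],"dr":[0,0,0],"hand":-1},{"linear":[0.297,0,-0.194],"dr":[0,0,0],"hand":-1},{"linear":[0.297,0,-0.194],"dr":[0,0,0],"hand":-1},{"linear":[0.297,0,-0.194],"dr":[0,0,0],"hand":-1},{"linear":[0.297,0,-0.194],"dr":[0,0,0],"hand":-1},{"linear":[0.297,0,-0.194],"dr":[0,0,0],"hand":-1},{"linear":[0.297,0,-0.194],"dr":[0,0,0],"hand":-1},{"linear":[0.297,0,-0.194],"dr":[0,0,0],"hand":-1}]'
python3 to.py '(.648,.046,.305)'
python3 - <<'E'
# arc waypoints in tool axes relative to start point at z .178
from h import *
R=rot(bot.get_obs());A=np.array([.6343,.1755,0])
f=lambda a:A+.13*np.array([np.cos(np.radians(a)),np.sin(np.radians(a)),0])
s=np.array([.648,.046,0])
for a in range(270,184,-7): print(a,R.inv().apply(f(a)-s).round(3),f(a).round(3))
E
```

```text
t: 2.72
eef_pos: [0.6489, 0.0409, 0.3061]
tool_rot: [-0.691, 0.693, -0.144, 0.146]
contact_force: [-0.6, -0.4, 0.3]
gripper_width: 0.005
(.648,.046,.305) -> [-0.003  0.001  0.004]
270 [-0.012 -0.    -0.006] [0.634 0.045 0.   ]
263 [-0.027 -0.    -0.011] [0.618 0.046 0.   ]
256 [-0.043 -0.    -0.015] [0.603 0.049 0.   ]
249 [-0.058 -0.    -0.017] [0.588 0.054 0.   ]
242 [-0.074 -0.    -0.017] [0.573 0.061 0.   ]
235 [-0.09  -0.    -0.014] [0.56  0.069 0.   ]
228 [-0.105 -0.    -0.01 ] [0.547 0.079 0.   ]
221 [-0.12  -0.    -0.004] [0.536 0.09  0.   ]
214 [-0.134 -0.     0.003] [0.527 0.103 0.   ]
207 [-0.147 -0.     0.013] [0.518 0.116 0.   ]
200 [-0.159 -0.001  0.023] [0.512 0.131 0.   ]
193 [-0.169 -0.001  0.036] [0.508 0.146 0.   ]
186 [-0.177 -0.001  0.049] [0.505 0.162 0.   ]
```

```bash
python3 -m crank '[{"linear":[0,0,0.004],"dr":[0,0,0],"hand":-1},{"linear":[0,0.128,0.004],"dr":[0,0,0],"hand":-1},{"linear":[0,0.128,0.004],"dr":[0,0,0],"hand":-1},{"linear":[0,0.128,0.004],"dr":[0,0,0],"hand":-1},{"linear":[0,0.128,0.004],"dr":[0,0,0],"hand":-1},{"linear":[0,0.128,0.004],"dr":[0,0,0],"hand":-1}]'
python3 to.py '(.648,.046,.178)'
```

```text
t: 3.22
eef_pos: [0.6464, 0.0541, 0.1762]
tool_rot: [-0.693, 0.693, -0.143, 0.139]
contact_force: [1.0, 0.5, 1.2]
gripper_width: 0.003
(.648,.046,.178) -> [ 0.005 -0.002 -0.007]
```

```bash
python3 -m crank '[{"linear":[-0.007,0,-0.013],"dr":[0,0,0],"hand":-1},{"linear":[-0.022,0,-0.018],"dr":[0,0,0],"hand":-1},{"linear":[-0.038,0,-0.022],"dr":[0,0,0],"hand":-1},{"linear":[-0.053,0,-0.024],"dr":[0,0,0],"hand":-1},{"linear":[-0.069,0,-0.024],"dr":[0,0,0],"hand":-1},{"linear":[-0.085,0,-0.021],"dr":[0,0,0],"hand":-1},{"linear":[-0.1,0,-0.017],"dr":[0,0,0],"hand":-1},{"linear":[-0.115,0,-0.011],"dr":[0,0,0],"hand":-1},{"linear":[-0.129,0,-0.004],"dr":[0,0,0],"hand":-1},{"linear":[-0.142,0,0.006],"dr":[0,0,0],"hand":-1}]'
python3 - <<'E'
from fit import *
cs=[];uv=[]
for n in('scene','side'):
    im=bot.read_camera(n);cv2.imwrite(f'pics/{n}1.png',im);c=cam(n)
    for r in bot.place_of(n,'hook_seat'): print(n,r['xy'],r['score'],atz(c,r['xy'],.194)[:2])
    cs.append(c);
o=bot.get_obs();print(o['eef_pos'],o['contact_force'])
cv2.imwrite('pics/b1.png',np.hstack([cv2.resize(cv2.imread('pics/scene1.png')[80:260,330:530],(400,360)),cv2.resize(cv2.imread('pics/side1.png')[70:250,210:410],(400,360))]))
E
python3 to.py '(.5115,.131,.178)' '(.507,.148,.178)' '(.5055,.158,.178)'
```

```text
t: 4.05
eef_pos: [0.5227, 0.1143, 0.1824]
tool_rot: [0.694, -0.691, 0.14, -0.144]
contact_force: [2.6, -1.5, 1.4]
gripper_width: 0.002
scene [376.5, 139.2] 0.84 [0.53567065 0.14263551]
side [256.5, 147.4] 0.65 [0.51707962 0.12991264]
[0.52174277 0.11401758 0.18049477] [ 0.28176794  0.0115658  -0.63763541]
(.5115,.131,.178) -> [-0.016  0.002  0.012]
(.507,.148,.178) -> [-0.027  0.002  0.025]
(.5055,.158,.178) -> [-0.032  0.003  0.034]
```

View pics/b1.png

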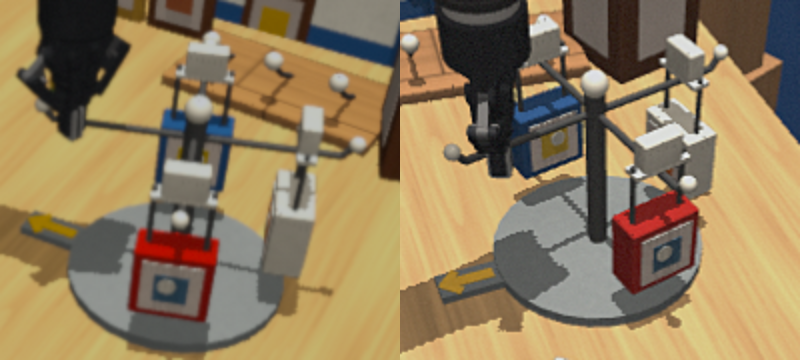

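Picture: the hook's ball is at scene (351,131) and side (236,146), nearly above the arrow, with the fingers behind it.

Run:
```python
from fit import *
C=[cam('scene'),cam('side')]
a,e=tri(C,[(351,131.5),(236,146)]);b,f=tri(C,[(509,152.5),(370,95)]);print(a,e,b,f,(a+b)/2)
r,_=tri(C,[(330+90,80+110),(210+(687-400)/2,70+92)]);print('redball',r)
print(np.degrees(np.arctan2(*(a-b)[1::-1]))%360)
for u in [(330+25,80+112)]: print(atz(C[0],u,.01))
for u in [(210+34,70+142)]: print('arrow side',atz(C[1],u,.01))
```

```text
[0.4801 0.1358 0.2003] [ 0.4 -1.1  0.2  1.1] [0.7873 0.2115 0.2083] [-0.7  2.1 -0.4 -2.3] [0.6337  0.17365 0.2043 ]
redball [0.6789 0.0416 0.186 ]
193.84298898434295
[0.47644124 0.17147783 0.01      ]
arrow side [0.47676639 0.15552714 0.01      ]
```

```bash
python3 -m crank '[{"linear":[-0.006,0,0.005],"dr":[0,0,0],"hand":-1},{"linear":[-0.012,0,0.009],"dr":[0,0,0],"hand":-1},{"linear":[-0.016,0,0.014],"dr":[0,0,0],"hand":-1},{"linear":[-0.019,0,0.018],"dr":[0,0,0],"hand":-1},{"linear":[-0.022,0,0.022],"dr":[0,0,0],"hand":-1},{"linear":[-0.024,0,0.026],"dr":[0,0,0],"hand":-1},{"linear":[-0.024,0,0.026],"dr":[0,0,0],"hand":-1},{"linear":[-0.024,0,0.026],"dr":[0,0,0],"hand":-1}]'
python3 - <<'E'
from fit import *
C=[];B=[]
for n in('scene','side'):
    im=bot.read_camera(n);cv2.imwrite(f'pics/{n}2.png',im)
    C.append(cam(n));m=cv2.inRange(cv2.cvtColor(im,cv2.COLOR_BGR2HSV),(0,0,150),(180,70,255))
    k,l,s,ce=cv2.connectedComponentsWithStats(m)
    print(n,[(ce[i].round(1),s[i,4]) for i in range(1,k) if 15<s[i,4]<150 and 60<ce[i][1]<230 and 190<ce[i][0]<530])
E
python3 to.py '(.634,.1745,.18)'
```

```text
t: 4.92
eef_pos: [0.508, 0.1471, 0.1778]
tool_rot: [-0.693, 0.693, -0.142, 0.141]
contact_force: [-0.1, -0.5, -0.2]
gripper_width: 0.002
scene [(array([435.8,  98.6]), np.int32(40)), (array([450.7, 106.9]), np.int32(122)), (array([466.7, 108.8]), np.int32(45)), (array([499.3, 119.7]), np.int32(47)), (array([429.2, 132.5]), np.int32(105)), (array([483. , 148.4]), np.int32(141)), (array([504.9, 164.5]), np.int32(40)), (array([415.6, 178.4]), np.int32(18)), (array([485.3, 181.7]), np.int32(59)), (array([394. , 182.1]), np.int32(43))]
side [(array([190.6,  71.3]), np.int32(18)), (array([287.5,  80.9]), np.int32(138)), (array([214.3,  90. ]), np.int32(47)), (array([358.3,  98.2]), np.int32(123)), (array([378.3, 102.5]), np.int32(32)), (array([306.9, 109.8]), np.int32(112)), (array([357. , 130.3]), np.int32(47)), (array([345.3, 130.4]), np.int32(55)), (array([229.5, 134.4]), np.int32(20)), (array([314.7, 157.6]), np.int32(25)), (array([337.4, 165.8]), np.int32(52)), (array([301.3, 166.8]), np.int32(19))]
(.634,.1745,.18) -> [ 0.105 -0.002  0.075]
```

```bash
python3 - <<'E'
from fit import *
C=[cam('scene'),cam('side')]
A=np.array([.634,.1745])
for u,o in [([(504.9,164.5),(378.3,102.5)],180),([(394,182.1),(337.4,165.8)],-90)]:
    p,e=tri(C,u);d=p[:2]-A;print(p,e,np.hypot(*d),(np.degrees(np.arctan2(d[1],d[0]))+o)%360)
E
python3 to.py '(.5,.13,.178)' '(.5,.13,.32)' '(.568,-.355,.32)'
```

```text
[0.7918 0.1776 0.2057] [-0.2  0.7 -0.1 -0.8] 0.1578304469993036 181.12543772181942
[0.6365 0.0173 0.2052] [-0.3  0.8 -0.1 -0.8] 0.1572198778780851 180.91111561579834
(.5,.13,.178) -> [-0.001 -0.    -0.018]
(.5,.13,.32) -> [-0.001 -0.142 -0.018]
(.568,-.355,.32) -> [ 0.252 -0.142 -0.438]
```

```bash
python3 -m crank '[{"linear":[0,0,-0.02],"dr":[0,0,0],"hand":-1},{"linear":[0,-0.04,-0.02],"dr":[0,0,0],"hand":-1},{"linear":[0,-0.08,-0.02],"dr":[0,0,0],"hand":-1},{"linear":[0,-0.12,-0.02],"dr":[0,0,0],"hand":-1},{"linear":[0.252,-0.142,-0.438],"dr":[0,-52,0],"hand":1},{"linear":[0.252,-0.142,-0.438],"dr":[0,-52,0],"hand":1},{"linear":[0.252,-0.142,-0.438],"dr":[0,-52,0],"hand":1},{"linear":[0.252,-0.142,-0.438],"dr":[0,-52,0],"hand":1},{"linear":[0.252,-0.142,-0.438],"dr":[0,-52,0],"hand":1},{"linear":[0.252,-0.142,-0.438],"dr":[0,-52,0],"hand":1}]'
python3 to.py '(.568,-.355,.32)'; python3 -c "
from h import *
print(rot(bot.get_obs()).as_matrix().round(3))"
```

```text
t: 5.85
eef_pos: [0.5312, -0.0888, 0.308]
tool_rot: [0.702, -0.701, -0.09, 0.09]
contact_force: [0.3, 1.2, -0.2]
gripper_width: 0.844
(.568,-.355,.32) -> [-0.031 -0.012 -0.267]
[[ 0.968 -0.    -0.251]
 [ 0.251  0.     0.968]
 [ 0.    -1.     0.   ]]
```

```bash
python3 -m crank '[{"linear":[-0.028,-0.01,-0.235],"dr":[0,-9,0],"hand":1},{"linear":[-0.028,-0.01,-0.235],"dr":[0,-9,0],"hand":1},{"linear":[-0.028,-0.01,-0.235],"dr":[0,-9,0],"hand":1},{"linear":[-0.028,-0.01,-0.235],"dr":[0,-9,0],"hand":1},{"linear":[-0.028,-0.01,-0.235],"dr":[0,-9,0],"hand":1},{"linear":[-0.028,-0.01,-0.235],"dr":[0,-9,0],"hand":1},{"linear":[-0.028,-0.01,-0.235],"dr":[0,-9,0],"hand":1},{"linear":[-0.028,-0.01,-0.235],"dr":[0,-9,0],"hand":1},{"linear":[-0.028,-0.01,-0.235],"dr":[0,-9,0],"hand":1}]'
python3 - <<'E'
from fit import *
o=bot.get_obs();im=bot.read_camera('wrist');cv2.imwrite('pics/w1.png',im);c=cam('wrist',o)
print(rot(o).as_matrix().round(3))
v=[(c,up(r['pixels'])) for r in bot.cut_out('wrist','green_frame')]
print([(r['score'],r['extent']) for r in bot.cut_out('wrist','green_frame')])
u=proj(c,[.568,-.355,.05])[0];print(u)
for n,l in [('wrist',c),('scene',cam('scene')),('side',cam('side'))]:
    if n!='wrist': bot.read_camera(n)
    best=None;u=proj(l,[.568,-.355,.05])[0]
    for r in bot.cut_out(n,'green_frame'):
        e=r['extent']
        if e[0]<u[0]<e[2] and e[1]<u[1]<e[3]: print(n,fitframe([(l,up(r['pixels']))],(.568,-.355)));break
E
python3 to.py '(.568,-.355,.32)' '(.568,-.355,.143)'
```

```text
t: 6.6
eef_pos: [0.5622, -0.3211, 0.3173]
tool_rot: [0.693, -0.692, -0.142, 0.143]
contact_force: [-0.0, -0.0, 0.1]
gripper_width: 0.999
[[ 0.919 -0.001 -0.395]
 [ 0.395  0.001  0.919]
 [-0.    -1.     0.001]]
[(0.88, [214.8, 258.1, 295.8, 362.1]), (0.84, [236.6, 154.2, 326.9, 222.1]), (0.76, [333.3, 219.6, 426.8, 333.8]), (0.72, [451.4, 184.5, 595.1, 279.5]), (0.69, [289.3, 9.1, 360.8, 118.2])]
[283.46143663 181.38218692]
wrist (array([ 0.5651, -0.3552,  0.4693]), np.float64(0.9534563481134674))
scene (array([ 0.5685, -0.3548,  0.5125]), np.float64(0.9318313113807047))
side (array([ 0.5645, -0.3583,  0.4565]), np.float64(0.9582166702562998))
(.568,-.355,.32) -> [-0.008 -0.002 -0.034]
(.568,-.355,.143) -> [-0.009  0.175 -0.034]
```

View pics/w1.png

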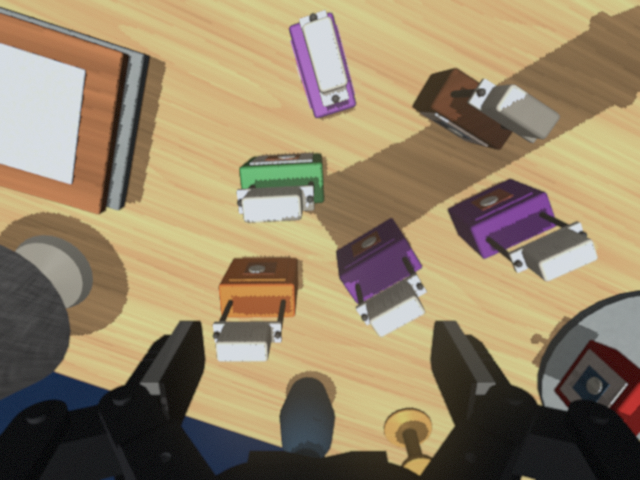

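Picture: the green frame is at wrist (281,187), between the jaws' axes, and its long side runs along the jaw direction. All the fits agree to about 3 mm.

```bash
python3 -m crank '[{"linear":[-0.01,0,-0.034],"dr":[0,-4,0],"hand":1},{"linear":[-0.01,0.04,-0.034],"dr":[0,-4,0],"hand":1},{"linear":[-0.01,0.08,-0.034],"dr":[0,-4,0],"hand":1},{"linear":[-0.01,0.11,-0.034],"dr":[0,-4,0],"hand":1},{"linear":[-0.01,0.11,-0.034],"dr":[0,-4,0],"hand":1},{"linear":[-0.01,0.11,-0.034],"dr":[0,-4,0],"hand":1}]'
python3 to.py '(.566,-.356,.143)'; python3 -c "
from h import *
print(rot(bot.get_obs()).as_matrix().round(3))"
```

```text
t: 7.5
eef_pos: [0.566, -0.356, 0.207]
tool_rot: [0.688, -0.686, -0.166, 0.168]
contact_force: [0.4, -0.2, 0.9]
gripper_width: 0.998
(.566,-.356,.143) -> [ 0.     0.064 -0.   ]
[[ 0.889 -0.003 -0.459]
 [ 0.459  0.001  0.889]
 [-0.002 -1.     0.003]]
```

```bash
python3 -m crank '[{"linear":[0,0.03,0],"dr":[0,0,0],"hand":1},{"linear":[0,0.05,0],"dr":[0,0,0],"hand":1},{"linear":[0,0.064,0],"dr":[0,0,0],"hand":1},{"linear":[0,0.064,0],"dr":[0,0,0],"hand":1},{"linear":[0,0.064,0],"dr":[0,0,0],"hand":0},{"linear":[0,0.064,0],"dr":[0,0,0],"hand":-0.5},{"linear":[0,0.064,0],"dr":[0,0,0],"hand":-1},{"linear":[0,0.064,0],"dr":[0,0,0],"hand":-1},{"linear":[0,0.064,0],"dr":[0,0,0],"hand":-1},{"linear":[0,0.064,0],"dr":[0,0,0],"hand":-1}]' 50
python3 -m crank '[{"linear":[0,0,0],"dr":[0,0,0],"hand":-1},{"linear":[0,0,0],"dr":[0,0,0],"hand":-1},{"linear":[0,-0.03,0],"dr":[0,0,0],"hand":-1},{"linear":[0,-0.06,0],"dr":[0,0,0],"hand":-1},{"linear":[0,-0.1,0],"dr":[0,0,0],"hand":-1},{"linear":[0,-0.14,0],"dr":[0,0,0],"hand":-1},{"linear":[0,-0.17,0],"dr":[0,0,0],"hand":-1},{"linear":[0,-0.17,0],"dr":[0,0,0],"hand":-1},{"linear":[0,-0.17,0],"dr":[0,0,0],"hand":-1}]' 50
```

```text
t: 8.33
eef_pos: [0.5674, -0.357, 0.146]
tool_rot: [-0.687, 0.687, 0.168, -0.166]
contact_force: [-1.1, 1.9, 6.7]
gripper_width: 0.508
t: 9.08
eef_pos: [0.5671, -0.3574, 0.3163]
tool_rot: [-0.686, 0.688, 0.168, -0.165]
contact_force: [-0.2, 0.5, -4.7]
gripper_width: 0.506
```

```bash
python3 -m crank '[{"linear":[0,-0.036,0],"dr":[0,0,0],"hand":-1},{"linear":[0.008,-0.036,0.038],"dr":[0,3,0],"hand":-1},{"linear":[0.016,-0.036,0.076],"dr":[0,7,0],"hand":-1},{"linear":[0.023,-0.036,0.113],"dr":[0,11,0],"hand":-1},{"linear":[0.031,-0.036,0.15],"dr":[0,15,0],"hand":-1},{"linear":[0.039,-0.036,0.188],"dr":[0,19,0],"hand":-1},{"linear":[0.046,-0.036,0.225],"dr":[0,23,0],"hand":-1},{"linear":[0.054,-0.036,0.262],"dr":[0,26,0],"hand":-1},{"linear":[0.062,-0.036,0.3],"dr":[0,26,0],"hand":-1},{"linear":[0.062,-0.036,0.3],"dr":[0,26,0],"hand":-1}]'
python3 to.py '(.419,.171,.35)'; python3 -c "
from h import *
print(rot(bot.get_obs()).as_matrix().round(3))"
```

```text
t: 9.92
eef_pos: [0.4815, -0.0529, 0.3477]
tool_rot: [0.708, -0.706, -0.01, 0.014]
contact_force: [-0.4, 0.6, -3.5]
gripper_width: 0.507
(.419,.171,.35) -> [-0.055 -0.001  0.226]
[[ 0.999 -0.005 -0.033]
 [ 0.033  0.004  0.999]
 [-0.005 -1.     0.004]]
```

```bash
python3 -m crank '[{"linear":[-0.01,0,0.036],"dr":[0,0,0],"hand":-1},{"linear":[-0.02,0,0.072],"dr":[0,0,0],"hand":-1},{"linear":[-0.028,0,0.108],"dr":[0,0,0],"hand":-1},{"linear":[-0.037,0,0.144],"dr":[0,0,0],"hand":-1},{"linear":[-0.046,0,0.18],"dr":[0,0,0],"hand":-1},{"linear":[-0.055,0,0.21],"dr":[0,0,0],"hand":-1},{"linear":[-0.055,0,0.226],"dr":[0,0,0],"hand":-1},{"linear":[-0.055,0,0.226],"dr":[0,0,0],"hand":-1},{"linear":[-0.055,0,0.226],"dr":[0,0,0],"hand":-1},{"linear":[-0.055,0,0.226],"dr":[0,0,0],"hand":-1}]'
python3 to.py '(.419,.171,.235)'; python3 -c "
from h import *
print(rot(bot.get_obs()).as_matrix().round(3))"
```

```text
t: 10.75
eef_pos: [0.4239, 0.1616, 0.3487]
tool_rot: [-0.706, 0.708, 0.007, -0.008]
contact_force: [-0.5, -1.2, -2.8]
gripper_width: 0.504
(.419,.171,.235) -> [-0.004  0.114  0.01 ]
[[ 1.    -0.002 -0.021]
 [ 0.021 -0.002  1.   ]
 [-0.002 -1.    -0.002]]
```

Down to the approach height, then check the held frame and hook in the cameras.

```bash
python3 -m crank '[{"linear":[-0.004,0.03,0.01],"dr":[0,0,0],"hand":-1},{"linear":[-0.004,0.06,0.01],"dr":[0,0,0],"hand":-1},{"linear":[-0.004,0.09,0.01],"dr":[0,0,0],"hand":-1},{"linear":[-0.004,0.114,0.01],"dr":[0,0,0],"hand":-1},{"linear":[-0.004,0.114,0.01],"dr":[0,0,0],"hand":-1},{"linear":[-0.004,0.114,0.01],"dr":[0,0,0],"hand":-1},{"linear":[-0.004,0.114,0.01],"dr":[0,0,0],"hand":-1}]'
python3 - <<'E'
from fit import *
o=bot.get_obs();print(o['eef_pos'],rot(o).as_matrix().round(3)[:,2])
p0=(o['eef_pos'][0],o['eef_pos'][1],o['eef_pos'][2]-.146);V=[];ims=[]
for n in('scene','side'):
    im=bot.read_camera(n);c=cam(n);u=proj(c,[*p0[:2],p0[2]+.04])[0]
    hm=cv2.inRange(cv2.cvtColor(im,cv2.COLOR_BGR2HSV),(0,0,150),(180,70,255));k,l,s,ce=cv2.connectedComponentsWithStats(hm)
    print(n,[(ce[i].round(1),s[i,4]) for i in range(1,k) if 15<s[i,4]<90 and 90<ce[i][1]<230 and 190<ce[i][0]<530])
    for r in bot.place_of(n,'hook_seat'): print(r['xy'],atz(c,r['xy'],.194))
    for r in bot.cut_out(n,'green_frame'):
        e=r['extent']
        if e[0]<u[0]<e[2] and e[1]<u[1]<e[3]:
            m=up(r['pixels'])
            V.append((c,m));print(n,e,r['score'],proj(c,[*p0[:2],p0[2]]));break
    x,y=(proj(c,[.5,.171,.15])[0]).astype(int);ims.append(cv2.resize(im[max(0,y-75):max(0,y-75)+150,x-75:x+75],(400,400)))
for w in np.arange(-.2,.21,.4):
  pass
print(fitframe(V,p0)); print([fitframe([v],p0) for v in V])
cv2.imwrite('pics/b3.png',np.hstack(ims))
E
```

```text
t: 11.33
eef_pos: [0.421, 0.1725, 0.2372]
tool_rot: [0.707, -0.707, -0.008, 0.007]
contact_force: [-0.0, 1.1, -3.4]
gripper_width: 0.508
[0.42102662 0.17254306 0.23724306] [-0.021  1.     0.001]
scene [(array([435.7,  98.5]), np.int32(39)), (array([466.8, 108.6]), np.int32(42)), (array([358.3, 119.2]), np.int32(30)), (array([499.4, 119.6]), np.int32(45)), (array([505.1, 164.4]), np.int32(38)), (array([469.8, 178.3]), np.int32(23)), (array([415.6, 178.4]), np.int32(18)), (array([485.3, 181.7]), np.int32(58)), (array([394. , 182.1]), np.int32(43))]
[377.7, 129.8] [0.52122547 0.1753519  0.194     ]
scene [321.9, 86.0, 354.8, 166.7] 0.65 [[335.5133096  156.14845409]]
side [(array([378.3, 102.5]), np.int32(32)), (array([357. , 128.1]), np.int32(35)), (array([345.3, 130.4]), np.int32(55)), (array([229.4, 135.1]), np.int32(40)), (array([314.7, 157.6]), np.int32(25)), (array([337.4, 165.8]), np.int32(50)), (array([301.2, 166.8]), np.int32(17))]
[253.9, 138.1] [0.51994127 0.15969914 0.194     ]
side [186.8, 135.1, 222.3, 200.2] 0.89 [[210.93818089 185.41119911]]
(array([0.4195, 0.1789, 0.0349, 0.0883]), np.float64(0.816651981267777))
[(array([0.4162, 0.185 , 3.1801, 0.0848]), np.float64(0.8778371161548731)), (array([0.4194, 0.179 , 0.0362, 0.0881]), np.float64(0.7640795741103951))]
```

View pics/b3.png

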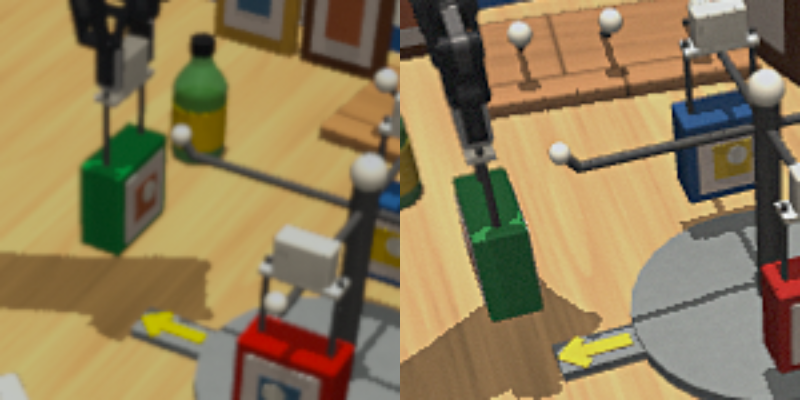

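Picture: the frame hangs upright in the jaws, in line with the hook's ball (crop (182,133) and (560,153)), and the arrow lies below. Insert now.

```bash
python3 -m crank '[{"linear":[0.01,-0.003,0],"dr":[0,0,0],"hand":-1},{"linear":[0.025,-0.003,0],"dr":[0,0,0],"hand":-1},{"linear":[0.04,-0.003,0],"dr":[0,0,0],"hand":-1},{"linear":[0.055,-0.003,0],"dr":[0,0,0],"hand":-1},{"linear":[0.07,-0.003,0],"dr":[0,0,0],"hand":-1},{"linear":[0.085,-0.003,0],"dr":[0,0,0],"hand":-1},{"linear":[0.098,-0.003,0],"dr":[0,0,0],"hand":-1},{"linear":[0.103,-0.003,0],"dr":[0,0,0],"hand":-1},{"linear":[0.103,-0.003,0],"dr":[0,0,0],"hand":-1},{"linear":[0.103,-0.003,0],"dr":[0,0,0],"hand":-1}]'
python3 - <<'E'
from fit import *
o=bot.get_obs();C=[];ims=[]
for n in('scene','side'):
    im=bot.read_camera(n);c=cam(n);C.append(c)
    x,y=(proj(c,[.53,.171,.17])[0]).astype(int);y=max(75,y);ims.append(cv2.resize(im[y-75:y+75,x-75:x+75],(400,400)))
    hm=cv2.inRange(cv2.cvtColor(im,cv2.COLOR_BGR2HSV),(0,0,150),(180,70,255));k,l,s,ce=cv2.connectedComponentsWithStats(hm)
    print(n,[(ce[i].round(1),s[i,4]) for i in range(1,k) if 10<s[i,4]<90 and 90<ce[i][1]<230 and 190<ce[i][0]<530])
print(tri(C,[(358.3,119.2),(229.4,135.1)]))
cv2.imwrite('pics/b4.png',np.hstack(ims))
E
```

```text
t: 12.47
eef_pos: [0.5228, 0.1752, 0.2388]
tool_rot: [-0.707, 0.707, 0.008, -0.008]
contact_force: [0.2, 0.3, -3.8]
gripper_width: 0.505
scene [(array([435.8,  98.6]), np.int32(40)), (array([466.7, 108.6]), np.int32(43)), (array([499.4, 119.6]), np.int32(45)), (array([458.3, 123.7]), np.int32(13)), (array([505. , 164.5]), np.int32(39)), (array([472.2, 166.5]), np.int32(12)), (array([479.1, 168.3]), np.int32(13)), (array([389.8, 169.9]), np.int32(15)), (array([415.6, 178.4]), np.int32(18)), (array([485.3, 181.7]), np.int32(58)), (array([394. , 182.1]), np.int32(43))]
side [(array([278.5,  96.9]), np.int32(15)), (array([378.3, 102.5]), np.int32(32)), (array([359.6, 117.9]), np.int32(13)), (array([357.2, 130.1]), np.int32(44)), (array([345.3, 130.3]), np.int32(56)), (array([229.1, 134.4]), np.int32(17)), (array([341.8, 152.8]), np.int32(13)), (array([314.7, 157.5]), np.int32(26)), (array([337.3, 165.7]), np.int32(50)), (array([301.2, 166.8]), np.int32(17)), (array([248.2, 212.2]), np.int32(39))]
(array([0.4759, 0.171 , 0.2057]), array([-0.2,  0.7, -0.1, -0.6]))
```

View pics/b4.png

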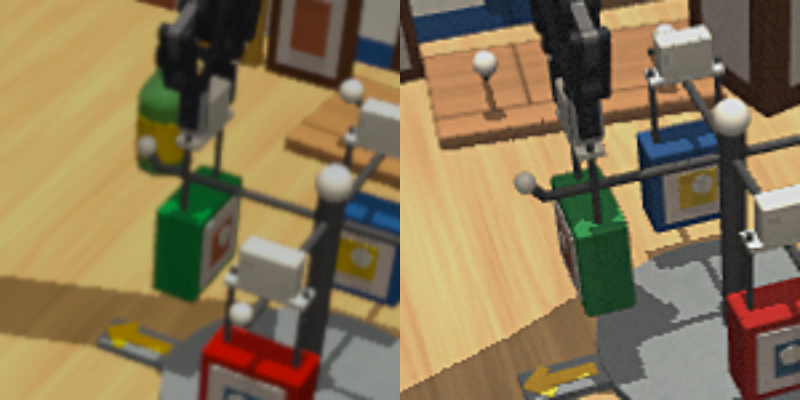

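Picture: the bar passes between the two wires, with its ball outside the frame. Lower it gently.

```bash
python3 -m crank '[{"linear":[0,0.006,-0.002],"dr":[0,0,0],"hand":-1},{"linear":[0,0.012,-0.002],"dr":[0,0,0],"hand":-1},{"linear":[0,0.018,-0.002],"dr":[0,0,0],"hand":-1},{"linear":[0,0.023,-0.002],"dr":[0,0,0],"hand":-1},{"linear":[0,0.026,-0.002],"dr":[0,0,0],"hand":-1},{"linear":[0,0.029,-0.002],"dr":[0,0,0],"hand":-1},{"linear":[0,0.029,-0.002],"dr":[0,0,0],"hand":-1},{"linear":[0,0.029,-0.002],"dr":[0,0,0],"hand":-1}]'
```

```text
t: 13.23
eef_pos: [0.5229, 0.1732, 0.2098]
tool_rot: [-0.707, 0.707, 0.008, -0.008]
contact_force: [0.5, 0.3, -3.2]
gripper_width: 0.503
```

```bash
python3 -m crank '[{"linear":[0,0.001,0],"dr":[0,0,0],"hand":-1},{"linear":[0,0.002,0],"dr":[0,0,0],"hand":-1},{"linear":[0,0.002,0],"dr":[0,0,0],"hand":-1},{"linear":[0,0.002,0],"dr":[0,0,0],"hand":-1}]'
python3 -m crank '[{"linear":[0,0.001,0],"dr":[0,0,0],"hand":-1},{"linear":[0,0.0015,0],"dr":[0,0,0],"hand":-1},{"linear":[0,0.0015,0],"dr":[0,0,0],"hand":-1},{"linear":[0,0.0015,0],"dr":[0,0,0],"hand":-1}]'
```

```text
t: 13.57
eef_pos: [0.523, 0.1732, 0.208]
tool_rot: [0.707, -0.707, -0.008, 0.008]
contact_force: [-0.1, -0.1, -3.5]
gripper_width: 0.5
t: 13.9
eef_pos: [0.523, 0.1732, 0.2064]
tool_rot: [0.707, -0.707, -0.008, 0.008]
contact_force: [-0.4, -0.0, -2.7]
gripper_width: 0.504
```

```bash
python3 -m crank '[{"linear":[0,0.001,0],"dr":[0,0,0],"hand":-1},{"linear":[0,0.002,0],"dr":[0,0,0],"hand":-1},{"linear":[0,0.002,0],"dr":[0,0,0],"hand":-1},{"linear":[0,0.002,0],"dr":[0,0,0],"hand":-1}]'
python3 -m crank '[{"linear":[0,0.001,0],"dr":[0,0,0],"hand":-1},{"linear":[0,0.001,0],"dr":[0,0,0],"hand":-1},{"linear":[0,0.001,0],"dr":[0,0,0],"hand":-1},{"linear":[0,0.001,0],"dr":[0,0,0],"hand":-1}]'
```

```text
t: 14.23
eef_pos: [0.5229, 0.1732, 0.2043]
tool_rot: [-0.707, 0.707, 0.008, -0.008]
contact_force: [0.1, -0.3, -3.1]
gripper_width: 0.502
t: 14.57
eef_pos: [0.5231, 0.1733, 0.2038]
tool_rot: [0.707, -0.707, -0.008, 0.008]
contact_force: [-0.1, -1.3, 1.4]
gripper_width: 0.503
```

```bash
python3 -m crank '[{"linear":[0,0,0],"dr":[0,0,0],"hand":0.1},{"linear":[0,0,0],"dr":[0,0,0],"hand":0.2},{"linear":[0,0,0],"dr":[0,0,0],"hand":0.3},{"linear":[0,0,0],"dr":[0,0,0],"hand":0.5},{"linear":[0,0,0],"dr":[0,0,0],"hand":0.5},{"linear":[0,0,0],"dr":[0,0,0],"hand":0.5},{"linear":[0,0,0],"dr":[0,0,0],"hand":0.5}]'
python3 -m crank '[{"linear":[0,-0.01,0],"dr":[0,0,0],"hand":0.5},{"linear":[0,-0.03,0],"dr":[0,0,0],"hand":0.5},{"linear":[0,-0.06,0],"dr":[0,0,0],"hand":0.5},{"linear":[0,-0.09,0],"dr":[0,0,0],"hand":0.5},{"linear":[0,-0.12,0],"dr":[0,0,0],"hand":0.5},{"linear":[0,-0.15,0],"dr":[0,0,0],"hand":0.5},{"linear":[-0.04,-0.15,0],"dr":[0,0,0],"hand":0.5},{"linear":[-0.08,-0.15,0],"dr":[0,0,0],"hand":0.5},{"linear":[-0.08,-0.15,0],"dr":[0,0,0],"hand":0.5},{"linear":[-0.08,-0.15,0],"dr":[0,0,0],"hand":0.5}]'
cat > chk.py <<'E'
from fit import *
V=[];ims=[]
for n in('scene','side'):
    im=bot.read_camera(n);c=cam(n);u=proj(c,[.524,.1726,.1])[0]
    x,y=(proj(c,[.53,.171,.15])[0]).astype(int);y=max(75,y);ims.append(cv2.resize(im[y-75:y+75,x-75:x+75],(400,400)))
    hm=cv2.inRange(cv2.cvtColor(im,cv2.COLOR_BGR2HSV),(0,0,150),(180,70,255));k,l,s,ce=cv2.connectedComponentsWithStats(hm)
    print(n,[(ce[i].round(1),s[i,4]) for i in range(1,k) if 10<s[i,4]<90 and 90<ce[i][1]<230 and 190<ce[i][0]<530])
    for r in bot.cut_out(n,'green_frame'):
        e=r['extent']
        if e[0]<u[0]<e[2] and e[1]<u[1]<e[3]: V.append((c,up(r['pixels'])));break
    for r in bot.place_of(n,'walnut_frame'): print('walnut',atz(c,r['xy'],0).round(3))
print(len(V),fitframe(V,(.524,.173,.058)));print([fitframe([v],(.524,.173,.058)) for v in V])
cv2.imwrite('pics/b5.png',np.hstack(ims))
o=bot.get_obs();print(o['t'],o['eef_pos'],o['contact_force'])
E
python3 chk.py
```

```text
t: 15.15
eef_pos: [0.523, 0.1732, 0.2034]
tool_rot: [0.707, -0.707, -0.008, 0.008]
contact_force: [0.6, 0.0, 0.4]
gripper_width: 0.749
t: 15.98
eef_pos: [0.4415, 0.1715, 0.3546]
tool_rot: [0.707, -0.707, -0.009, 0.008]
contact_force: [1.3, 0.7, 1.4]
gripper_width: 0.749
scene [(array([435.7,  98.5]), np.int32(39)), (array([466.8, 108.6]), np.int32(42)), (array([358.3, 119.1]), np.int32(29)), (array([499.4, 119.6]), np.int32(45)), (array([458.3, 123.7]), np.int32(13)), (array([376.3, 133.2]), np.int32(12)), (array([505.1, 164.4]), np.int32(38)), (array([472.2, 166.5]), np.int32(12)), (array([479.2, 168.2]), np.int32(11)), (array([390.2, 170.1]), np.int32(12)), (array([415.6, 178.4]), np.int32(18)), (array([485.3, 181.6]), np.int32(57)), (array([394. , 182.1]), np.int32(43))]
walnut [ 0.432 -0.217  0.   ]
side [(array([278.6,  96.7]), np.int32(14)), (array([378.3, 102.5]), np.int32(32)), (array([359.4, 117.8]), np.int32(12)), (array([356.6, 127.3]), np.int32(32)), (array([345.4, 130.4]), np.int32(54)), (array([229.7, 135.3]), np.int32(35)), (array([259.4, 138.1]), np.int32(11)), (array([252.8, 139.2]), np.int32(13)), (array([341.8, 152.8]), np.int32(13)), (array([314.7, 157.6]), np.int32(25)), (array([337.4, 165.8]), np.int32(50)), (array([301.1, 166.5]), np.int32(16)), (array([248.2, 204.1]), np.int32(11)), (array([248.5, 212.1]), np.int32(40))]
walnut [ 0.426 -0.221  0.   ]
2 (array([0.5227, 0.1739, 3.1578, 0.0551]), np.float64(0.9080418513662902))
[(array([0.5184, 0.1823, 3.1663, 0.0491]), np.float64(0.9026596462805454)), (array([0.5228, 0.1727, 3.1522, 0.0521]), np.float64(0.9332856120257695))]
16.2833 [0.44383435 0.1713699  0.35336569] [-0.03570372 -0.15027679 -0.02776534]
```

View pics/b5.png

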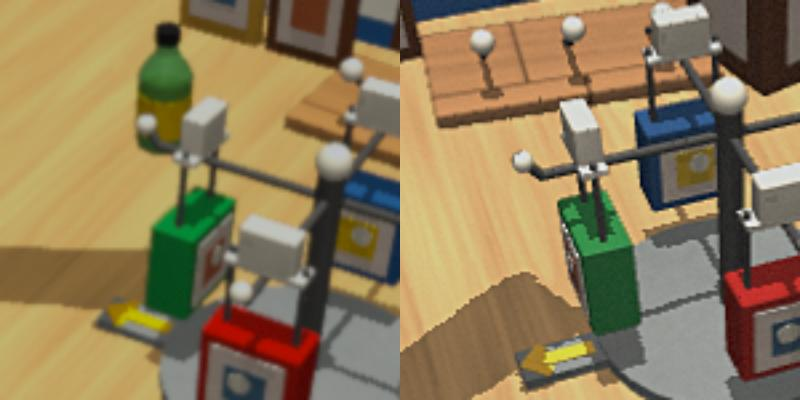

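Picture: the green frame hangs upright and square on the hook above the arrow, and the gripper is clear of it. Ball positions are unchanged. I'll let it settle briefly, then hand in.

```bash
python3 -m crank '[{"linear":[0,0,0],"dr":[0,0,0],"hand":0.5},{"linear":[0,0,0],"dr":[0,0,0],"hand":0.5},{"linear":[0,0,0],"dr":[0,0,0],"hand":0.5},{"linear":[0,0,0],"dr":[0,0,0],"hand":0.5},{"linear":[0,0,0],"dr":[0,0,0],"hand":0.5},{"linear":[0,0,0],"dr":[0,0,0],"hand":0.5}]'
python3 chk.py | tail -3; python3 -c "
from station import bot
print(bot.hand_in())"
```

```text
t: 16.78
eef_pos: [0.443, 0.1714, 0.3534]
tool_rot: [-0.707, 0.707, 0.008, -0.008]
contact_force: [-0.6, -0.4, 0.1]
gripper_width: 0.751
2 (array([0.5231, 0.1723, 3.1395, 0.0543]), np.float64(0.8978504619825516))
[(array([0.5172, 0.1856, 3.1538, 0.0477]), np.float64(0.9111685484968032)), (array([ 0.5245,  0.1813, -0.008 ,  0.0456]), np.float64(0.9253236976814213))]
17.0833 [0.44296946 0.1714434  0.35345686] [-0.94306561 -0.509324   -0.4596547 ]
the job is handed in; nothing more can be done
None
```

I turned the carousel until its empty hook pointed along the yellow arrow. I then hung the green frame on that hook by its grip, let it go, backed the gripper clear and handed in at about 17 s. The hand-in reports no verdict.

**Hook:** it measured about 181° around the post, with the arrow at 182–184°, so it is within about 3°. The hook's ball did not move after the hanging.

**Green frame:** the two-camera fit put it at (0.523, 0.172), within a few mm of the hook seat and square to the hook. In the last picture it hangs upright, and the fit barely moved in the last second.

**Height:** this is where the checks disagree. The two-camera fit gave the frame's origin at z = 0.054–0.055 m, about 4 mm lower than the expected 0.058 m but inside the allowed range. Fits from a single camera gave 0.046–0.052 m, and the lowest of these would be just outside it. I trust the contact felt while lowering, which came at about the expected height, with the seat holding the grip.

**Walnut frame:** it stayed within a few mm of where it started, by the last camera readings.

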